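Clear, slide in and latch a routing template in its clamping jig

ROBOT

A 6-joint arm with a two-finger parallel gripper is mounted at the origin on the work surface. World frame = base frame: x ahead of the robot, y to its left, z up, the work surface at z = 0. Lengths are in m, angles in rad, forces in N, time in s.
With the tool pointing down it reaches from about 0.3 to 0.85 m from the base axis. Payload 4.2 kg.
Tool frame: the origin (TCP) lies on the centre line of the jaws, within the pads' length; the fingertips stand 14 mm ahead of it and the grasp point (between the pads) lies 5 mm behind it; z points along the fingers, y is the line along which they close (so a half turn about z gives the same grasp; the last joint's range is limited). The gripper opens to 91 mm and grips with 3 to 60 N. Pads are 32 mm wide; open, the fingers measure 118 mm over their backs; the gripper's body (76 mm by 178 mm) begins 60 mm behind the grasp point.
Start: joints at [1.293, 0.32, 1.565, -0, 1.257, -0.02], TCP at [0.147, 0.556, 0.228] pointing down, gripper open.
Joint ranges: [-3.11, 3.11], [-0.84, 2.01], [0.21, 2.61], [-1.34, 4.49], [0.05, 2.63], [-2.56, 2.56]. Speed limits (rad/s): [2.57, 2.57, 3.14, 3.14, 3.14, 3.14].

INTERFACE

Orientations are given as [roll, pitch, yaw] about the fixed x, y, z axes, in that order (R = Rz(yaw) Ry(pitch) Rx(roll)).
In Python, from bench import manip gives the robot as it stands.
- The arm moves only by the tool servo_tool, never from a script. Its argument "series" is a list of rows, each a list of 7 numbers: the shift along the tool's x, y, z normalised to -1 to 1, where 1 is 0.3 m, then the turn, a rotation vector about the tool's x, y, z normalised to -1 to 1, where 1 is pi rad, then the opening in per cent of the stroke, from 0 (shut) to 100 (fully open). A call has 1 to 12 rows; each row is the pose to reach, as a shift and turn from the pose commanded when the call began, along the tool's axes at that moment, turning the shorter way round; what a row does not reach only later rows make up. A row lasts 1/12 s, in which the tool goes at most 41.7 mm and 7.16 degrees, less where a joint would pass 70% of its speed; a pose out of reach is approached as far as the arm can. A call with a number of a shift or a turn outside -1 to 1 is refused whole. A call with a gripper value outside its range is refused whole. The fingers move at their own pace and stop on an object; "force" is the grip in N (left out, the last holds). Time passes only in rows, so rows that repeat a pose let the fingers close. It gives the time, the measured TCP pose, the force, the opening and the grip force at its end, in the units of the state.
- manip.state(): the state, without advancing time (a new reading comes with each control period).
- manip.camera(name): name is "scene" or "top" or "wrist"; returns (picture, depth): 400x640x3 uint8, red, green, blue; 400x640 float32, m along the optical axis (not along the pixel's ray), 0 where there is no reading.
- manip.get_calibration(name): a dict with "fx", "fy", "cx", "cy" (pixels), "view" (4x4, takes a point from world to camera coordinates); the wrist camera has in their place "tool_from_camera" (4x4, takes a point from camera to tool coordinates, whose origin is the TCP and whose axes are the flange's). Camera axes: x right, y up, looking along -z (the intrinsics and any distortion apply to the point x, -y, -z); pixel columns grow to the right and rows downward; lengths in m; the calibration is good to about 2 mm. The wrist camera is an equidistant fisheye: a pixel r from the principal point sees the ray r / f radians off the axis. A picture is of the moment at which its call begins: read the wrist's pose just before it. get_calibration takes no time and is no camera call.
- manip.close_job(): hands the job in; it is judged then, once.
The state is a dict: "time": time; "q": joint angles; "joint_velocities": joint speeds; "joint_efforts": joint torques, N m; "tcp_pos": TCP position; "eef_rot": TCP orientation; "wrist_force": force on the tool from outside, world axes, zero at the start; "wrist_torque": the same for the moment, N m; "gripper_width": finger opening in m; "finger_force": force on a finger pad.
Only numpy, scipy, OpenCV 4.12 (cv2) and the standard library are available. Lean on these libraries where they do the work, as an engineer would, in place of code of your own. Each camera call takes 0.05 s, during which the arm holds its last target. There are 200 camera calls.

TASK

Take the wooden offcut off the thin aluminium template and leave it lying on its underside on the bench, then slide the template along the bench, by pressing on its top, into the wooden jig until its leading end is home against the end stop. Then flip the latch's wire bail down over the keeper on the side jaw and throw the lever right over, past centre, so that the jaw clamps the template square against the fence. Keep the template flat on the bench and do not push the other things about.

Things in the scene. Friction and masses are not known exactly. Their poses are not given: they have to be found in the camera images.
- template: Loose metal plate, 120 (its x) by 180 (its y) by 3 mm, about 0.2 kg: too thin to pick up, too wide to grip. Origin: centre of the underside. +y end leads into the jig; 66 mm towards -y is a slot 50 (x) by 18 mm. Glides on the waxed bench (friction 0.1) and follows a fingertip pressing 5 to 15 N: from its middle it hardly turns, sideways near one end it turns, pulled by its leading end it trails.
- jig: Wooden jig fixed to the bench, bare bench between fence, end stop and jaw. Origin at bench height in the inner corner of fence and stop. The template slides in along jig +y. Fence: inner face at x = 0, 20 mm thick and high, y = -100 to +75 mm, then flaring out to x = -35, y = -160. Home: template centre at y = -90 mm, its y along jig y; clamped: x = 60 mm. The latch is in the plane y = 45 mm.
- jaw (a joint): Travel of the side jaw towards the fence, m: 0 open (a light spring keeps it there), about 0.013 when the latch is closed. The cork pad on it is sprung (3 N/mm) and gives a few mm.
- lever (a joint): Angle of the latch lever about lever_hinge (axis along jig y), rad: 0 = level, pointing along jig +x to the keeper; pi/2 upright; pi = level along -x; stop at 3.40 (closed; dead centre near 3.04). Starts at 0.6 to 1.0, stays where left (0.05 N m friction). Steel bar 16 mm wide, 6 mm thick, 65 mm long; its last 14 mm are 20 by 10 mm.
- bail (a joint): Angle of the wire bail relative to the lever, rad; lever + bail = its angle above level (0 = lying towards jig +x, pi/2 upright). Loop 75 mm long hinged on the lever 14 mm from lever_hinge; 5 mm side wires 17 mm either side of the lever, cross bar 8 mm thick, 34 mm wide. Starts near upright, held by friction; falls onto the keeper once tipped below about 45 degrees.
- lever_hinge (a point): Axis of the latch lever, fixed on the jig at jig x = 20, y = 45, z = 50 mm, on a pedestal 30 by 44 mm and 40 mm high (its ears reach 58 mm).
- lever_tip (a point): Free end of the lever, 65 mm from lever_hinge, mid-thickness.
- bail_bar (a point): Middle of the bail's cross bar (bar parallel to jig y).
- keeper_seat (a point): Where the bar's centre lies when hooked; on the jaw, at jig x = 95, y = 45, z = 44 mm when open. The keeper is a steel hook 24 mm wide on the lever's side of this point, top at z = 59 mm, with a 3 mm lip over the bar; the ledge behind it is at z = 40 mm. With the lever as at the start the falling bail lands behind the hook; throwing the lever draws it under the lip.
- tape_roll: Bystander: cardboard-coloured tape roll, 80 mm diameter, 26 mm high, lying flat beside the way into the jig. Origin at the centre of its underside.
- offcut: Loose wooden offcut lying on top of the template at the start, 90 mm along its x, 45 mm along its y, 40 mm high, about 0.15 kg. Origin at the centre of its underside. To be put aside on the bench, same side down.
- mallet: Bystander: wooden mallet, 270 mm long (x from -140 to +130 mm, head of 60 by 100 mm at +x), 55 mm high. Origin under it.
- chisel: Bystander: chisel behind the latch, 240 mm long (its x from -110 to +130 mm), 28 mm high. Origin under it, at the ferrule.
- glue: Bystander: glue bottle, 64 mm diameter, 150 mm high, upright behind the jig. Origin at the centre of its underside.
- saw_blade: Bystander: flat circular saw blade, 160 mm diameter, 3 mm thick. Origin at the centre of its underside.
- try_square: Bystander: try square, stock 110 mm along its y, 18 mm high, blade 100 mm along +x. Origin under the stock.
- end_stop (a point): Middle of the end stop's face, on its top edge: jig x = 56, y = 0, z = 12 mm. The stop spans x = 0 to 112 mm and is 18 mm thick.
- jaw_pad (a point): On the side jaw, middle of the cork pad's face, which is parallel to the fence: jig x = 131, y = -52, z = 18 mm when open: 11 mm of side play for the template. The pad spans y = -100 to -5 mm, with a sloping lead-in; the wooden jaw behind it is 28 mm high, up to y = 70 mm, outer face at x = 163 mm; towards the mouth it flares out from x = 133, y = -100 to x = 168, y = -160.
- wax_tin: Bystander: round flat steel tin, 76 mm diameter, 36 mm high, beside the way into the jig. Origin at the centre of its underside.
Mind the look-alikes: they are no part of the job. Leave any green look-alike of the template alone. There is more than one size of the offcut; the job needs the smaller.

How it is judged:
By the outcome, as a careful person would: the job done as asked, in the order asked, and still so for the second after the job is handed in, with the robot touching nothing.
It also fails if it takes over 72 s, if anything falls off the work surface, if the arm or the gripper's body presses on something with over 40 N, if the wrist force passes 120 N, or if a joint passes its speed limit or range.

## Working session

There is one attempt and no reset: what is moved stays moved. The work goes in short steps, Python scripts to look and compute and a tool call to move; the robot and the scene stay as the last step left them, time stands still between calls to the robot, and variables do not carry over. Pictures are saved under pics/ and viewed, at most 10 in all, crops included, and the job is handed in when it is done.

Besides the shell and the picture viewer there is one more tool, called after ">>>" as name([rows], argument=value, ...), one row to a line, values as JSON. servo_tool: Moves the arm, as the interface text tells. Scaled input: -1 to 1 covers 0.3 m each way for a shift and pi rad each way for a turn. Its arguments: {"type":"object","properties":{"series":{"type":"array","items":{"type":"array","items":{"type":"number"}}},"force":{"type":"number"}},"required":["series"]}

```bash
mkdir -p pics
cat > h.py <<'E'
import numpy as np, cv2
from bench import manip
from scipy.spatial.transform import Rotation as R
def grab(n,save=None):
    p,d=manip.camera(n)
    np.savez(f'pics/{n}.npz',p=p,d=d)
    if save: cv2.imwrite(f'pics/{save}.png',p[:,:,::-1])
    return p,d
def pts(n,d):
    c=manip.get_calibration(n); v,u=np.mgrid[0:400,0:640]
    X=np.stack([(u-c['cx'])/c['fx']*d,-(v-c['cy'])/c['fy']*d,-d,np.ones_like(d)],-1)
    return (X@np.linalg.inv(np.array(c['view'])).T)[...,:3]
E
python3 - <<'E'
from h import *
p,d=grab('top','top1'); q,e=grab('scene','scene1')
for n in('top','scene'): print({k:np.round(v,3).tolist() for k,v in manip.get_calibration(n).items()})
s=manip.state(); print(s['tcp_pos'],s['eef_rot'],s['time'])
print((d>0).mean(),(e>0).mean())
E
```

```text
{'fx': 446.246, 'fy': 446.246, 'cx': 321.978, 'cy': 194.706, 'view': [[0.024, -1.0, -0.014, -0.008], [0.996, 0.023, 0.081, -0.51], [-0.08, -0.016, 0.997, -1.46], [0.0, 0.0, 0.0, 1.0]]}
{'fx': 433.896, 'fy': 433.896, 'cx': 318.242, 'cy': 194.663, 'view': [[-0.155, 0.988, -0.011, 0.064], [-0.796, -0.118, 0.594, 0.357], [0.586, 0.101, 0.804, -1.606], [0.0, 0.0, 0.0, 1.0]]}
[0.14647013 0.55559815 0.22722248] [-3.14003630e+00 -3.69091622e-05  2.88380332e+00] 0.1
0.99616796875 0.9958984375
```

View pics/top1.png

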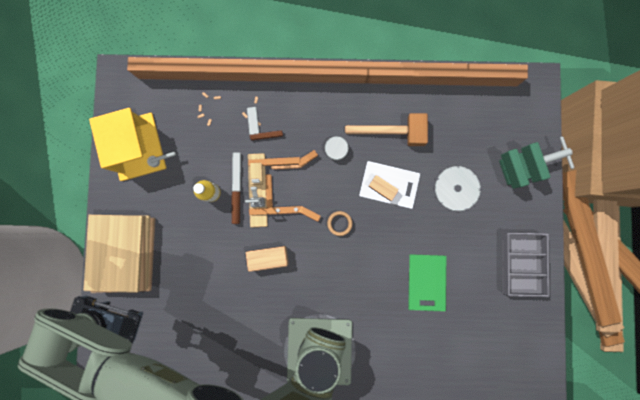

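View pics/scene1.png

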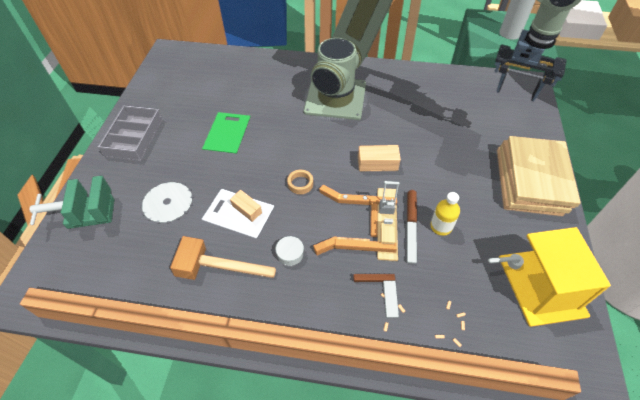

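The top view shows the template at about (390,185) with the small offcut on it at (383,187). The jig is at (265,190) with its mouth to the right (world -y), and the latch is near (255,195). Next I'll measure these from the colour masks and depth.

Run:
```python
from h import *
for n,roi in(('top',(345,150,430,220)),('scene',(190,180,285,245))):
    f=np.load(f'pics/{n}.npz');p,d=f['p'],f['d'];W=pts(n,d)
    hsv=cv2.cvtColor(p,cv2.COLOR_RGB2HSV)
    x0,y0,x1,y1=roi
    m=np.zeros((400,640),bool); m[y0:y1,x0:x1]=1
    wh=m&(hsv[...,1]<40)&(hsv[...,2]>170)
    wd=m&(hsv[...,1]>60)&(hsv[...,2]>100)
    for nm,k in(('tmpl',wh),('off',wd)):
        k=cv2.morphologyEx(k.astype(np.uint8),cv2.MORPH_OPEN,np.ones((2,2)))
        c=max(cv2.findContours(k,0,2)[0],key=cv2.contourArea)
        mm=np.zeros((400,640),np.uint8); cv2.drawContours(mm,[c],-1,1,-1)
        P=W[(mm>0)&(d>0)]
        if nm=='off': P=P[P[:,2]>.036]
        r=cv2.minAreaRect((P[:,:2]*1000).astype(np.float32))
        print(n,nm,len(P),'z',np.percentile(P[:,2],[5,50,95]).round(4),np.round(r[0],1),np.round(r[1],1),round(r[2],1))
    sl=m&(hsv[...,2]<110)&False
f=np.load('pics/top.npz');W=pts('top',f['d'])
Z=np.rint(W[140:240,225:350,2]*1000).astype(int)
# side by side: enlarged colour and height map, top
a=cv2.resize(f['p'][145:235,230:350,::-1],None,fx=5,fy=5,interpolation=cv2.INTER_CUBIC)
g=np.load('pics/scene.npz')
b=cv2.resize(g['p'][170:270,300:430,::-1],None,fx=4,fy=4,interpolation=cv2.INTER_CUBIC)
cv2.imwrite('pics/jig.png',a);
# fence/jaw pixel tops
for z0,z1,nm in((15,24,'fence20'),(25,32,'jaw28')):
    k=(W[...,2]*1000>z0)&(W[...,2]*1000<z1); k[:140]=0;k[240:]=0;k[:,:240]=0;k[:,325:]=0
    n_,l,st,_=cv2.connectedComponentsWithStats(k.astype(np.uint8))
    for i in range(1,n_):
        if st[i,4]>25:
            P=W[l==i]*1000;r=cv2.minAreaRect(P[:,:2].astype(np.float32));print(nm,st[i],[np.round(t,0) for t in r],P[:,:2].min(0).round(),P[:,:2].max(0).round())
```

```text
top tmpl 1994 z [-0.0018  0.0046  0.0457] [ 549.  -224.8] [184.5 124.6] 77.7
top off 318 z [0.0385 0.0436 0.0486] [ 535.3 -197. ] [82.9 42.1] 58.7
scene tmpl 1609 z [-0.0003  0.0038  0.008 ] [ 553.2 -219.9] [187.7 126.4] 78.7
scene off 367 z [0.0397 0.0439 0.0479] [ 538.4 -195.8] [87.8 46.3] 58.1
fence20 [271 162  30   7  70] [array([606., 128.]), array([14., 98.]), np.float64(5.0)] [596.  80.] [618. 177.]
fence20 [249 205  70  16 352] [array([453., 130.]), array([230.,  42.]), np.float64(87.0)] [426.  15.] [472. 245.]
jaw28 [248 151  67  15 276] [array([618., 141.]), array([ 42., 223.]), np.float64(9.0)] [606.  34.] [655. 253.]
```

View pics/jig.png

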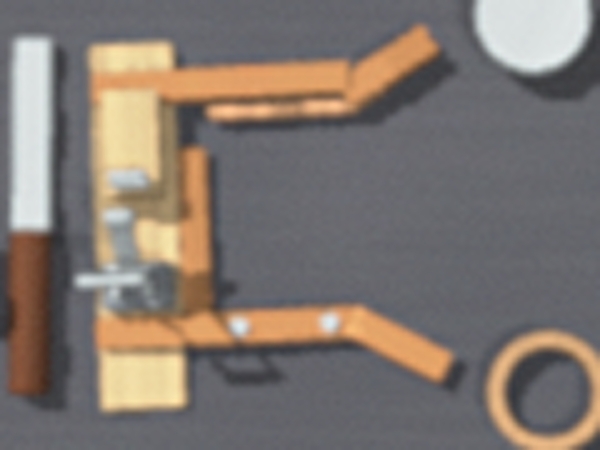

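The crop shows the fence at the bottom and the jaw with its cork pad at the top. The lever and bail are at crop pixel (130,280), and the mouth faces world -y with a jig yaw of about +5°. The template centre is about (0.551,-0.222) at yaw -12°, and the offcut is about (0.537,-0.197). I'll go to the offcut now.

```bash
cat >> h.py <<'E'
def plan(*tg,start=None):
    """tg: (x,y,z,yaw_deg) successive call targets; prints normalised shift/turn of each (tool down)"""
    s=manip.state(); p=np.array(s['tcp_pos']); r=R.from_euler('xyz',s['eef_rot'])
    if start is not None: p=np.array(start[:3]); r=R.from_euler('xyz',[180,0,start[3]],degrees=True)
    for t in tg:
        rt=R.from_euler('xyz',[180,0,t[3]],degrees=True)
        sh=r.inv().apply(np.array(t[:3])-p)/.3; tu=(r.inv()*rt).as_rotvec()/np.pi
        print(t,'->',sh.round(4).tolist(),tu.round(4).tolist()); p=np.array(t[:3]); r=rt
def st():
    s=manip.state(); print('t',round(s['time'],2),'tcp',np.round(s['tcp_pos'],4),'rpy',np.round(np.degrees(s['eef_rot']),1),'F',np.round(s['wrist_force'],1),'w',round(s['gripper_width'],4),'q',np.round(s['q'],2))
E
python3 - <<'E'
from h import *
plan((.29,.29,.23,130),(.42,.03,.23,95),(.52,-.19,.23,58))
E
```

```text
(0.29, 0.29, 0.23, 130) -> [-0.6883, -0.7341, -0.0081] [-0.0005, 0.0001, 0.1957]
(0.42, 0.03, 0.23, 95) -> [-0.9424, -0.2251, -0.0] [0.0, -0.0, 0.1944]
(0.52, -0.19, 0.23, 58) -> [-0.7596, 0.2682, 0.0] [0.0, -0.0, 0.2056]
```

>>> servo_tool([
  [-0.69, -0.734, -0.008, 0, 0, 0.196, 100],
  [-0.69, -0.734, -0.008, 0, 0, 0.196, 100],
  [-0.69, -0.734, -0.008, 0, 0, 0.196, 100],
  [-0.69, -0.734, -0.008, 0, 0, 0.196, 100],
  [-0.69, -0.734, -0.008, 0, 0, 0.196, 100],
  [-0.69, -0.734, -0.008, 0, 0, 0.196, 100],
  [-0.69, -0.734, -0.008, 0, 0, 0.196, 100],
  [-0.69, -0.734, -0.008, 0, 0, 0.196, 100],
])

```text
time: 0.77
tcp_pos: [0.2917, 0.2858, 0.2302]
eef_rot: [-3.14, 0.002, 2.264]
wrist_force: [-0.2, 0.6, 0.1]
gripper_width: 0.0909
finger_force: 0.0
```

>>> servo_tool([
  [-0.942, -0.225, 0, 0, 0, 0.194, 100],
  [-0.942, -0.225, 0, 0, 0, 0.194, 100],
  [-0.942, -0.225, 0, 0, 0, 0.194, 100],
  [-0.942, -0.225, 0, 0, 0, 0.194, 100],
  [-0.942, -0.225, 0, 0, 0, 0.194, 100],
  [-0.942, -0.225, 0, 0, 0, 0.194, 100],
  [-0.942, -0.225, 0, 0, 0, 0.194, 100],
  [-0.942, -0.225, 0, 0, 0, 0.194, 100],
])

```text
time: 1.43
tcp_pos: [0.4232, 0.0252, 0.2302]
eef_rot: [3.14, 0.003, 1.652]
wrist_force: [1.2, 0.8, -0.5]
gripper_width: 0.0913
finger_force: 0.0
```

>>> servo_tool([
  [-0.76, 0.268, 0, 0, 0, 0.206, 100],
  [-0.76, 0.268, 0, 0, 0, 0.206, 100],
  [-0.76, 0.268, 0, 0, 0, 0.206, 100],
  [-0.76, 0.268, 0, 0, 0, 0.206, 100],
  [-0.76, 0.268, 0, 0, 0, 0.206, 100],
  [-0.76, 0.268, 0, 0, 0, 0.206, 100],
  [-0.76, 0.268, 0, 0, 0, 0.206, 100],
  [-0.76, 0.268, 0, 0, 0, 0.206, 100],
])

```text
time: 2.1
tcp_pos: [0.5208, -0.1901, 0.2293]
eef_rot: [-3.139, -0.0, 1.01]
wrist_force: [-0.2, -0.3, 0.1]
gripper_width: 0.0912
finger_force: 0.0
```

```bash
cat >> h.py <<'E'
def wpts(d,s):
    c=manip.get_calibration('wrist'); v,u=np.mgrid[0:400,0:640]
    a=(u-c['cx'])/c['fx']; b=(v-c['cy'])/c['fy']; th=np.hypot(a,b); th=np.where(th<1e-9,1e-9,th)
    k=np.tan(np.minimum(th,1.5))/th
    X=np.stack([a*k*d,-b*k*d,-d,np.ones_like(d)],-1)@np.array(c['tool_from_camera']).T
    return R.from_euler('xyz',s['eef_rot']).apply(X[...,:3].reshape(-1,3)).reshape(400,640,3)+np.array(s['tcp_pos'])
def wrist(save):
    s=manip.state(); p,d=grab('wrist',save); W=wpts(d,s); np.savez('pics/wrist_W.npz',W=W,p=p); return p,d,W
E
python3 - <<'E'
from h import *
p,d,W=wrist('w1'); st()
hsv=cv2.cvtColor(p,cv2.COLOR_RGB2HSV)
near=(abs(W[...,0]-.54)<.13)&(abs(W[...,1]+.21)<.13)&(d>0)
off=near&(W[...,2]>.034)&(W[...,2]<.05)
P=W[off]; print('off',len(P),np.median(P[:,2]),cv2.minAreaRect((P[:,:2]*1000).astype(np.float32)))
P=W[near&(hsv[...,1]<40)&(hsv[...,2]>150)&(W[...,2]<.02)]
print('tm',len(P),np.median(P[:,2]),cv2.minAreaRect((P[:,:2]*1000).astype(np.float32)))
E
```

```text
t 2.15 tcp [ 0.5202 -0.1889  0.2295] rpy [-179.9   -0.    57.9] F [-0.4  0.8 -0.5] w 0.0914 q [-0.37  0.29  1.61  0.    1.25  0.19]
off 3048 0.04210353650123336 ((538.0472412109375, -198.1935272216797), (89.98104095458984, 44.44388198852539), 57.93343734741211)
tm 9006 0.002127577437166281 ((551.0424194335938, -223.33810424804688), (183.8997039794922, 123.33086395263672), 77.97693634033203)
```

View pics/w1.png

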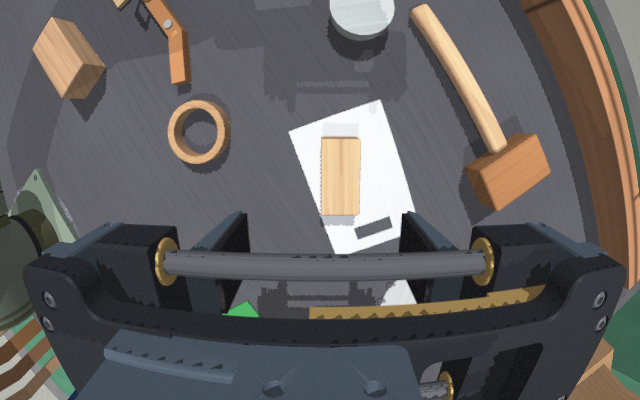

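The wrist view shows the template as a white plate centred near (352,175), with the small offcut on it at (341,177). The larger offcut is far left at (68,58). The measured values are sound: offcut (0.538,-0.198) at 58°, template (0.551,-0.223) at -12°.

Run:
```python
from h import *
plan((.538,-.198,.09,58))
plan((.538,-.198,.028,58))
plan((.538,-.198,.09,58),(.40,-.19,.09,58),(.40,-.19,.026,58),start=(.538,-.198,.028,58))
```

```text
(0.538, -0.198, 0.09, 58) -> [0.0055, 0.0674, 0.4648] [-0.0008, -0.0002, -0.0003]
(0.538, -0.198, 0.028, 58) -> [0.0054, 0.0679, 0.6715] [-0.0008, -0.0002, -0.0003]
(0.538, -0.198, 0.09, 58) -> [-0.0, 0.0, -0.2067] [0.0, 0.0, 0.0]
(0.4, -0.19, 0.09, 58) -> [-0.2211, -0.4042, -0.0] [0.0, 0.0, 0.0]
(0.4, -0.19, 0.026, 58) -> [0.0, -0.0, 0.2133] [0.0, 0.0, 0.0]
```

>>> servo_tool([
  [0.005, 0.067, 0.14, 0, 0, 0, 100],
  [0.005, 0.067, 0.28, 0, 0, 0, 100],
  [0.005, 0.067, 0.42, 0, 0, 0, 100],
  [0.005, 0.067, 0.54, 0, 0, 0, 100],
  [0.005, 0.067, 0.62, 0, 0, 0, 100],
  [0.005, 0.067, 0.67, 0, 0, 0, 100],
  [0.005, 0.067, 0.67, 0, 0, 0, 40],
  [0.005, 0.067, 0.67, 0, 0, 0, 40],
  [0.005, 0.067, 0.67, 0, 0, 0, 40],
  [0.005, 0.067, 0.67, 0, 0, 0, 40],
  [0.005, 0.067, 0.67, 0, 0, 0, 40],
  [0.005, 0.067, 0.67, 0, 0, 0, 40],
], force=15)

```text
time: 3.15
tcp_pos: [0.5388, -0.1992, 0.0306]
eef_rot: [3.139, -0.001, 1.012]
wrist_force: [-0.1, -0.2, -0.1]
gripper_width: 0.0545
finger_force: 0.0
```

>>> servo_tool([
  [0, 0, 0, 0, 0, 0, 40],
  [0, 0, 0, 0, 0, 0, 40],
  [0, 0, 0, 0, 0, 0, 40],
  [0, 0, 0, 0, 0, 0, 40],
])

```text
time: 3.48
tcp_pos: [0.5385, -0.1993, 0.03]
eef_rot: [3.141, -0.0, 1.011]
wrist_force: [-1.2, -0.1, 5.3]
gripper_width: 0.0452
finger_force: 15.0
```

>>> servo_tool([
  [0, 0, -0.05, 0, 0, 0, 40],
  [0, 0, -0.13, 0, 0, 0, 40],
  [0, 0, -0.2, 0, 0, 0, 40],
  [-0.06, -0.1, -0.2, 0, 0, 0, 40],
  [-0.12, -0.21, -0.2, 0, 0, 0, 40],
  [-0.18, -0.32, -0.2, 0, 0, 0, 40],
  [-0.221, -0.404, -0.2, 0, 0, 0, 40],
  [-0.221, -0.404, -0.2, 0, 0, 0, 40],
  [-0.221, -0.404, -0.13, 0, 0, 0, 40],
  [-0.221, -0.404, -0.06, 0, 0, 0, 40],
  [-0.221, -0.404, -0.01, 0, 0, 0, 40],
  [-0.221, -0.404, -0.01, 0, 0, 0, 40],
])

```text
time: 4.48
tcp_pos: [0.3986, -0.1901, 0.0299]
eef_rot: [-3.136, 0.0, 1.011]
wrist_force: [-0.8, 0.1, -0.8]
gripper_width: 0.0446
finger_force: 15.0
```

>>> servo_tool([
  [0, 0, 0.006, 0, 0, 0, 40],
  [0, 0, 0.01, 0, 0, 0, 40],
  [0, 0, 0.01, 0, 0, 0, 40],
])

```text
time: 4.73
tcp_pos: [0.401, -0.1913, 0.0298]
eef_rot: [3.14, -0.0, 1.011]
wrist_force: [0.2, -0.6, -0.6]
gripper_width: 0.0454
finger_force: 15.0
```

>>> servo_tool([
  [0, 0, 0.006, 0, 0, 0, 40],
  [0, 0, 0.01, 0, 0, 0, 40],
  [0, 0, 0.01, 0, 0, 0, 40],
])

```text
time: 4.98
tcp_pos: [0.4009, -0.1912, 0.0269]
eef_rot: [3.14, -0.0, 1.011]
wrist_force: [0.4, 0.1, 1.5]
gripper_width: 0.0448
finger_force: 15.0
```

Run:
```python
from h import *
plan((.40,-.191,.10,58),(.53,-.06,.26,95))
```

```text
(0.4, -0.191, 0.1, 58) -> [-0.0008, -0.0025, -0.2436] [0.0005, -0.0001, -0.0003]
(0.53, -0.06, 0.26, 95) -> [0.5999, 0.1361, -0.5333] [0.0, 0.0, -0.2056]
```

>>> servo_tool([
  [0, 0, 0, 0, 0, 0, 100],
  [0, 0, 0, 0, 0, 0, 100],
  [0, 0, 0, 0, 0, 0, 100],
  [0, 0, 0, 0, 0, 0, 100],
  [0, 0, 0, 0, 0, 0, 100],
  [0, 0, -0.06, 0, 0, 0, 100],
  [0, 0, -0.15, 0, 0, 0, 100],
  [0, 0, -0.25, 0, 0, 0, 100],
])

```text
time: 5.65
tcp_pos: [0.3993, -0.1905, 0.1012]
eef_rot: [-3.138, 0.0, 1.011]
wrist_force: [0.6, -0.7, 0.3]
gripper_width: 0.0907
finger_force: 0.0
```

>>> servo_tool([
  [0.6, 0.136, -0.53, 0, 0, -0.206, 60],
  [0.6, 0.136, -0.53, 0, 0, -0.206, 60],
  [0.6, 0.136, -0.53, 0, 0, -0.206, 60],
  [0.6, 0.136, -0.53, 0, 0, -0.206, 60],
  [0.6, 0.136, -0.53, 0, 0, -0.206, 60],
  [0.6, 0.136, -0.53, 0, 0, -0.206, 60],
  [0.6, 0.136, -0.53, 0, 0, -0.206, 60],
  [0.6, 0.136, -0.53, 0, 0, -0.206, 60],
])

```text
time: 6.32
tcp_pos: [0.5314, -0.0593, 0.2611]
eef_rot: [3.14, 0.001, 1.661]
wrist_force: [-0.6, -0.2, -0.3]
gripper_width: 0.0548
finger_force: 0.0
```

Run:
```python
from h import *
p,d,W=wrist('w2'); st()
q,e=grab('scene'); T=pts('scene',e)
# offcut check in scene view
k=(abs(T[...,0]-.40)<.08)&(abs(T[...,1]+.19)<.08)&(T[...,2]>.03)&(T[...,2]<.06)
P=T[k]; print('off',len(P),np.median(P[:,2]),P.mean(0))
c=manip.get_calibration('wrist'); print({k:np.round(v,3).tolist() for k,v in c.items()})
```

```text
t 6.37 tcp [ 0.5299 -0.0599  0.2598] rpy [-179.9    0.    95.1] F [-0.4  0.2 -0.9] w 0.0545 q [-0.13  0.24  1.6  -0.    1.3  -0.22]
off 374 0.040908815381541674 [ 0.40435719 -0.18946973  0.04045392]
{'fx': 309.707, 'fy': 309.707, 'cx': 324.034, 'cy': 195.823, 'tool_from_camera': [[0.0, 0.967, 0.253, 0.07], [1.0, -0.0, 0.001, 0.001], [0.001, 0.253, -0.967, -0.156], [0.0, 0.0, 0.0, 1.0]]}
```

View pics/w2.png

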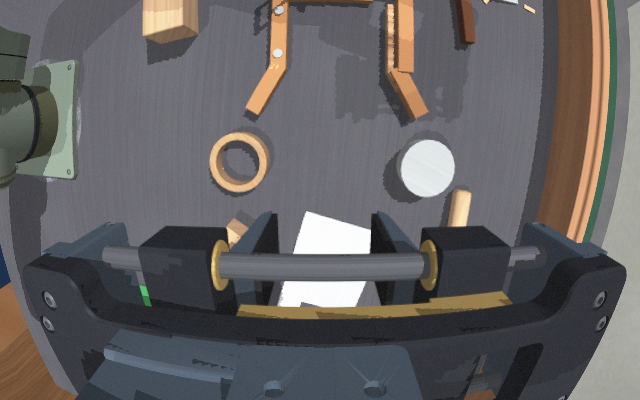

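The wrist view shows the jig mouth at the top: fence at (278,50) with its flare to (255,105), jaw at (405,50) with its flare to (420,110). The template is at (325,260), between the tape roll (240,160) and the tin (427,167). The offcut is on the bench at height 41 mm, as intended.

Run:
```python
from h import *
f=np.load('pics/wrist_W.npz');W,p=f['W'],f['p'];hsv=cv2.cvtColor(p,cv2.COLOR_RGB2HSV)
og=(hsv[...,1]>100)&(hsv[...,0]<25)&(hsv[...,2]>90)
f2=np.load('pics/scene.npz');T=pts('scene',f2['d'])
print('wrist')
def prof(W,og):
  for y in np.arange(-.02,.2,.015):
    s=og&(abs(W[...,1]-y)<.004)
    a=W[s&(W[...,0]<.5)&(W[...,0]>.38)&(W[...,2]>.014)&(W[...,2]<.026)]; b=W[s&(W[...,0]>.56)&(W[...,0]<.7)&(W[...,2]>.014)&(W[...,2]<.036)]
    print(round(y,3),'fence',len(a),(np.percentile(a[:,0],[3,97])*1000).round(1) if len(a)>3 else '', 'jaw',len(b),(np.percentile(b[:,0],[3,97])*1000).round(1) if len(b)>3 else '')
prof(W,og)
h2=cv2.cvtColor(f2['p'],cv2.COLOR_RGB2HSV); print('scene'); prof(T,(h2[...,1]>100)&(h2[...,0]<25))
g=W[(abs(W[...,0]-.42)<.06)&(abs(W[...,1]+.06)<.07)&(W[...,2]>.018)&(W[...,2]<.035)]; print('tape',g.min(0),g.max(0))
g=W[(abs(W[...,0]-.62)<.08)&(abs(W[...,1]+.05)<.07)&(W[...,2]>.03)&(W[...,2]<.045)]; print('tin',g.min(0),g.max(0))
# end stop face in scene and top views: top at z 12
for n in('top','scene'):
    f3=np.load(f'pics/{n}.npz');V=pts(n,f3['d'])
    for x in(.49,.51,.53,.55):
        s=(abs(V[...,0]-x)<.006)&(V[...,1]>.05)&(V[...,1]<.25)&(V[...,2]>.007); 
        print(n,x,sorted((V[s][:,1]*1000).round())[:6], )
```

```text
wrist
-0.02 fence 29 [412.8 438.2] jaw 0 
-0.005 fence 0  jaw 0 
0.01 fence 31 [429.4 443.2] jaw 0 
0.025 fence 107 [427.2 449.8] jaw 41 [638.6 649.7]
0.04 fence 110 [434.3 456.1] jaw 123 [629.2 654.3]
0.055 fence 108 [441.8 463.7] jaw 132 [617.4 643.5]
0.07 fence 97 [448.8 469.6] jaw 132 [606.9 633.4]
0.085 fence 65 [449.6 470.2] jaw 145 [601.7 632.1]
0.1 fence 82 [449.7 467.8] jaw 135 [600.7 631.5]
0.115 fence 91 [448.6 467.6] jaw 134 [599.4 630.4]
0.13 fence 93 [446.7 466.2] jaw 132 [598.1 628.3]
0.145 fence 53 [445.9 466. ] jaw 108 [597.  627.4]
0.16 fence 82 [445.5 463.9] jaw 99 [600.4 626.3]
0.175 fence 0  jaw 91 [605.6 625.4]
0.19 fence 0  jaw 0 
scene
-0.02 fence 9 [417.3 435.1] jaw 0 
-0.005 fence 0  jaw 0 
0.01 fence 6 [435.2 441.1] jaw 0 
0.025 fence 17 [426.2 449.1] jaw 10 [641.3 651.1]
0.04 fence 21 [431.7 457.5] jaw 27 [630.7 654.6]
0.055 fence 20 [442.2 463.9] jaw 28 [620.2 645.5]
0.07 fence 19 [446.3 469.8] jaw 30 [608.8 634.3]
0.085 fence 6 [449.5 469.4] jaw 28 [600.8 632.1]
0.1 fence 18 [448.2 468.6] jaw 28 [600.9 631.4]
0.115 fence 16 [447.2 468.6] jaw 29 [599.8 63
[... 703 characters left out ...]
np.float64(178.0), np.float64(181.0), np.float64(181.0), np.float64(182.0)]
top 0.55 [np.float64(55.0), np.float64(72.0), np.float64(96.0), np.float64(102.0), np.float64(139.0), np.float64(176.0)]
scene 0.49 [np.float64(174.0), np.float64(174.0), np.float64(174.0), np.float64(177.0), np.float64(177.0), np.float64(177.0)]
scene 0.51 [np.float64(108.0), np.float64(173.0), np.float64(173.0), np.float64(173.0), np.float64(175.0), np.float64(176.0)]
scene 0.53 [np.float64(174.0), np.float64(174.0), np.float64(175.0), np.float64(175.0), np.float64(177.0), np.float64(177.0)]
scene 0.55 [np.float64(175.0), np.float64(176.0), np.float64(176.0), np.float64(176.0), np.float64(179.0), np.float64(179.0)]
```

Run:
```python
from h import *
plan((.551,-.223,.10,78),(.551,-.223,.021,78))
```

```text
(0.551, -0.223, 0.1, 78) -> [-0.5466, 0.0267, 0.53] [-0.001, 0.0001, 0.0945]
(0.551, -0.223, 0.021, 78) -> [0.0, -0.0, 0.2633] [0.0, 0.0, 0.0]
```

>>> servo_tool([
  [-0.547, 0.027, 0.53, 0, 0, 0.095, 60],
  [-0.547, 0.027, 0.53, 0, 0, 0.095, 60],
  [-0.547, 0.027, 0.53, 0, 0, 0.095, 60],
  [-0.547, 0.027, 0.53, 0, 0, 0.095, 60],
  [-0.547, 0.027, 0.53, 0, 0, 0.095, 60],
  [-0.547, 0.027, 0.53, 0, 0, 0.095, 60],
  [-0.547, 0.027, 0.63, 0, 0, 0.095, 60],
  [-0.547, 0.027, 0.72, 0, 0, 0.095, 60],
  [-0.547, 0.027, 0.77, 0, 0, 0.095, 60],
  [-0.547, 0.027, 0.79, 0, 0, 0.095, 60],
  [-0.547, 0.027, 0.79, 0, 0, 0.095, 60],
])

```text
time: 7.33
tcp_pos: [0.551, -0.2225, 0.0216]
eef_rot: [-3.137, -0.001, 1.359]
wrist_force: [-0.7, -0.4, 0.3]
gripper_width: 0.0547
finger_force: 0.0
```

>>> servo_tool([
  [0, 0, 0.003, 0, 0, 0, 60],
  [0, 0, 0.007, 0, 0, 0, 60],
  [0, 0, 0.01, 0, 0, 0, 60],
  [0, 0, 0.01, 0, 0, 0, 60],
])

```text
time: 7.67
tcp_pos: [0.5533, -0.2229, 0.0213]
eef_rot: [3.14, 0.0, 1.36]
wrist_force: [0.1, -0.1, -0.3]
gripper_width: 0.0546
finger_force: 0.0
```

>>> servo_tool([
  [0, 0, 0.005, 0, 0, 0, 60],
  [0, 0, 0.008, 0, 0, 0, 60],
  [0, 0, 0.008, 0, 0, 0, 60],
])

```text
time: 7.92
tcp_pos: [0.5529, -0.2228, 0.018]
eef_rot: [3.142, -0.0, 1.36]
wrist_force: [-0.0, -0.1, 0.0]
gripper_width: 0.0544
finger_force: 0.0
```

>>> servo_tool([
  [0, 0, 0.004, 0, 0, 0, 60],
  [0, 0, 0.006, 0, 0, 0, 60],
  [0, 0, 0.006, 0, 0, 0, 60],
])

```text
time: 8.17
tcp_pos: [0.5534, -0.223, 0.0173]
eef_rot: [3.14, 0.0, 1.36]
wrist_force: [-1.0, 0.8, 7.9]
gripper_width: 0.055
finger_force: 3.6
```

Run:
```python
from h import *
plan((.547,-.155,.0167,94.3),(.5415,-.055,.0167,94.3),(.5347,.045,.0167,94.3),(.5315,.088,.0167,94.3),start=(.5525,-.223,.017,77.9))
```

```text
(0.547, -0.155, 0.0167, 94.3) -> [0.2178, -0.0654, 0.001] [0.0, 0.0, -0.0911]
(0.5415, -0.055, 0.0167, 94.3) -> [0.3338, 0.0067, 0.0] [0.0, 0.0, 0.0]
(0.5347, 0.045, 0.0167, 94.3) -> [0.3341, 0.0024, 0.0] [0.0, 0.0, 0.0]
(0.5315, 0.088, 0.0167, 94.3) -> [0.1437, 0.0001, 0.0] [0.0, 0.0, 0.0]
```

>>> servo_tool([
  [0.01, -0.002, 0.001, 0, 0, -0.004, 60],
  [0.03, -0.009, 0.001, 0, 0, -0.012, 60],
  [0.05, -0.015, 0.001, 0, 0, -0.021, 60],
  [0.07, -0.021, 0.001, 0, 0, -0.03, 60],
  [0.09, -0.027, 0.001, 0, 0, -0.038, 60],
  [0.11, -0.033, 0.001, 0, 0, -0.046, 60],
  [0.13, -0.039, 0.001, 0, 0, -0.055, 60],
  [0.15, -0.045, 0.001, 0, 0, -0.063, 60],
  [0.17, -0.051, 0.001, 0, 0, -0.071, 60],
  [0.19, -0.057, 0.001, 0, 0, -0.08, 60],
  [0.21, -0.063, 0.001, 0, 0, -0.088, 60],
  [0.218, -0.065, 0.001, 0, 0, -0.091, 60],
])

```text
time: 9.17
tcp_pos: [0.5487, -0.1548, 0.0174]
eef_rot: [3.139, 0.001, 1.648]
wrist_force: [-0.2, -1.3, 7.6]
gripper_width: 0.0547
finger_force: 3.8
```

```bash
cat >> h.py <<'E'
def tmpl(n='scene',box=(.40,-.35,.68,.2)):
    p,d=grab(n); V=pts(n,d); hsv=cv2.cvtColor(p,cv2.COLOR_RGB2HSV)
    k=(hsv[...,1]<40)&(hsv[...,2]>165)&(abs(V[...,2]-.003)<.008)&(V[...,0]>box[0])&(V[...,1]>box[1])&(V[...,0]<box[2])&(V[...,1]<box[3])
    P=V[k]; print(n,'tmpl',len(P),[np.round(t,1) for t in cv2.minAreaRect((P[:,:2]*1000).astype(np.float32))])
E
python3 - <<'E'
from h import *
st(); tmpl('scene'); tmpl('top'); st()
E
```

```text
t 9.17 tcp [ 0.5487 -0.1548  0.0174] rpy [1.798e+02 1.000e-01 9.440e+01] F [-0.2 -1.3  7.6] w 0.0547 q [-0.3   0.52  1.84 -0.    0.77 -0.37]
scene tmpl 1244 [array([ 552.7, -156.3]), array([226.4, 141.2]), np.float64(65.9)]
top tmpl 256 [array([ 593.5, -146.8]), array([156.8, 165.9]), np.float64(88.0)]
t 9.27 tcp [ 0.5487 -0.1546  0.0174] rpy [179.8   0.   94.3] F [-0.   1.7  7.8] w 0.0547 q [-0.3   0.52  1.84  0.    0.78 -0.37]
```

```bash
cat >> h.py <<'E'
def tedge():
    """template side edges and leading edge from the wrist camera: x range per y"""
    p,d,W=wrist(None); hsv=cv2.cvtColor(p,cv2.COLOR_RGB2HSV); s=manip.state(); y0=s['tcp_pos'][1]; x0=s['tcp_pos'][0]
    k=(hsv[...,1]<40)&(hsv[...,2]>150)&(abs(W[...,2]-.003)<.006)&(abs(W[...,0]-x0)<.085)&(d>0)
    L=[]
    for y in np.arange(y0-.02,y0+.1,.01):
        a=W[k&(abs(W[...,1]-y)<.004)]
        if len(a)>8: q=np.percentile(a[:,0],[1,99])*1000; L.append((y*1000,*q)); 
    L=np.array(L); print(L.round(1).tolist())
    l=[]
    for x in np.arange(x0-.05,x0+.051,.02):
        a=W[k&(abs(W[...,0]-x)<.004)]
        if len(a)>8: l.append((round(x*1000,1),round(np.percentile(a[:,1],99)*1000,1)))
    print('lead',l)
E
python3 - <<'E'
from h import *
tedge()
E
```

```text
[[-164.7, 491.0, 575.7], [-154.7, 490.2, 608.0], [-144.7, 492.4, 616.7], [-134.7, 496.4, 621.0], [-124.7, 499.9, 624.9], [-114.7, 503.5, 628.5], [-104.7, 506.9, 627.4], [-94.7, 510.1, 602.4], [-84.7, 513.1, 576.3], [-74.7, 516.0, 550.4], [-64.7, 518.9, 524.8]]
lead [(np.float64(498.7), np.float64(-116.6)), (np.float64(518.7), np.float64(-68.7)), (np.float64(538.7), np.float64(-74.2)), (np.float64(558.7), np.float64(-81.4)), (np.float64(578.7), np.float64(-88.2)), (np.float64(598.7), np.float64(-95.2))]
```

The plate slipped under the fingers: it is now near (0.545,-0.168) at yaw -19.5°. I'll lift, close the fingers, and press near the leading end to turn it.

Run:
```python
from h import *
plan((.565,-.111,.020,70.5),(.541,-.108,.0165,94.3))
```

```text
(0.565, -0.111, 0.02, 70.5) -> [0.1412, 0.0651, -0.0087] [0.0009, 0.0, 0.1323]
(0.541, -0.108, 0.0165, 94.3) -> [-0.0173, -0.0787, 0.0117] [0.0, 0.0, -0.1322]
```

>>> servo_tool([
  [0, 0, -0.03, 0, 0, 0, 0],
  [0.07, 0.03, -0.03, 0, 0, 0.03, 0],
  [0.141, 0.065, -0.03, 0, 0, 0.07, 0],
  [0.141, 0.065, -0.03, 0, 0, 0.1, 0],
  [0.141, 0.065, -0.03, 0, 0, 0.132, 0],
  [0.141, 0.065, -0.03, 0, 0, 0.132, 0],
  [0.141, 0.065, -0.02, 0, 0, 0.132, 0],
  [0.141, 0.065, -0.01, 0, 0, 0.132, 0],
  [0.141, 0.065, -0.005, 0, 0, 0.132, 0],
  [0.141, 0.065, 0, 0, 0, 0.132, 0],
  [0.141, 0.065, 0.001, 0, 0, 0.132, 0],
  [0.141, 0.065, 0.001, 0, 0, 0.132, 0],
])

```text
time: 10.32
tcp_pos: [0.565, -0.1117, 0.0173]
eef_rot: [3.138, -0.001, 1.232]
wrist_force: [-0.2, -0.3, 10.9]
gripper_width: 0.0002
finger_force: 5.4
```

>>> servo_tool([
  [-0.001, -0.005, 0, 0, 0, -0.008, 0],
  [-0.002, -0.012, 0, 0, 0, -0.02, 0],
  [-0.003, -0.02, 0, 0, 0, -0.033, 0],
  [-0.004, -0.028, 0, 0, 0, -0.047, 0],
  [-0.006, -0.036, 0, 0, 0, -0.06, 0],
  [-0.008, -0.045, 0, 0, 0, -0.075, 0],
  [-0.01, -0.054, 0, 0, 0, -0.09, 0],
  [-0.012, -0.062, 0, 0, 0, -0.104, 0],
  [-0.015, -0.07, 0, 0, 0, -0.118, 0],
  [-0.017, -0.079, 0, 0, 0, -0.132, 0],
  [-0.017, -0.079, 0, 0, 0, -0.132, 0],
])

```text
time: 11.23
tcp_pos: [0.5412, -0.1088, 0.0173]
eef_rot: [3.137, 0.001, 1.648]
wrist_force: [0.6, -0.9, 10.4]
gripper_width: 0.0002
finger_force: 5.1
```

Run:
```python
from h import *
tedge();st()
```

```text
[[-108.8, 484.7, 607.7], [-98.8, 486.9, 606.4], [-88.8, 488.4, 606.2], [-78.8, 488.4, 551.2]]
lead [(np.float64(491.3), np.float64(-77.1)), (np.float64(511.3), np.float64(-78.8)), (np.float64(531.3), np.float64(-80.4)), (np.float64(551.3), np.float64(-82.3)), (np.float64(571.3), np.float64(-84.0)), (np.float64(591.3), np.float64(-85.9))]
t 11.28 tcp [ 0.5413 -0.1088  0.0173] rpy [1.798e+02 1.000e-01 9.440e+01] F [-0.3 -0.   9.5] w 0.0008 q [-0.22  0.5   1.89  0.    0.75 -0.3 ]
```

Run:
```python
from h import *
plan((.5393,-.070,.0170,112))
```

```text
(0.5393, -0.07, 0.017, 112) -> [0.1293, 0.0033, 0.0008] [0.0012, 0.0006, -0.0979]
```

>>> servo_tool([
  [0.005, 0, 0.001, 0, 0, -0.01, 0],
  [0.015, 0, 0.001, 0, 0, -0.02, 0],
  [0.028, 0, 0.001, 0, 0, -0.03, 0],
  [0.042, 0, 0.001, 0, 0, -0.04, 0],
  [0.056, 0, 0.001, 0, 0, -0.05, 0],
  [0.07, 0, 0.001, 0, 0, -0.06, 0],
  [0.084, 0, 0.001, 0, 0, -0.07, 0],
  [0.098, 0, 0.001, 0, 0, -0.08, 0],
  [0.11, 0, 0.001, 0, 0, -0.09, 0],
  [0.12, 0, 0.001, 0, 0, -0.098, 0],
  [0.128, 0, 0.001, 0, 0, -0.098, 0],
  [0.128, 0, 0.001, 0, 0, -0.098, 0],
])

```text
time: 12.28
tcp_pos: [0.539, -0.0702, 0.0173]
eef_rot: [3.137, 0.003, 1.955]
wrist_force: [0.7, 0.9, 11.2]
gripper_width: 0.0004
finger_force: 6.0
```

Run:
```python
from h import *
tedge();st()
```

```text
[[-90.1, 483.6, 490.2], [-80.1, 482.9, 505.2], [-70.1, 482.3, 523.7], [-60.1, 482.5, 553.5], [-50.1, 482.9, 601.0], [-40.1, 559.3, 601.4]]
lead [(np.float64(489.0), np.float64(-48.0)), (np.float64(509.0), np.float64(-46.9)), (np.float64(529.0), np.float64(-45.7)), (np.float64(549.0), np.float64(-44.5)), (np.float64(569.0), np.float64(-43.5)), (np.float64(589.0), np.float64(-42.4))]
t 12.33 tcp [ 0.539  -0.0701  0.0173] rpy [1.797e+02 1.000e-01 1.120e+02] F [ 0.1  0.9 12.4] w 0.0006 q [-0.15  0.49  1.91  0.    0.74 -0.54]
```

Run:
```python
from h import *
plan((.546,-.120,.03,94.3))
plan((.5365,.006,.03,94.3),(.5295,.100,.03,94.3),start=(.546,-.12,.03,94.3))
```

```text
(0.546, -0.12, 0.03, 94.3) -> [-0.1629, -0.0405, -0.0422] [0.0016, 0.0005, 0.0983]
(0.5365, 0.006, 0.03, 94.3) -> [0.4212, -0.0001, -0.0] [0.0, 0.0, 0.0]
(0.5295, 0.1, 0.03, 94.3) -> [0.3142, 0.0002, 0.0] [0.0, 0.0, 0.0]
```

>>> servo_tool([
  [0, 0, -0.03, 0, 0, 0, 0],
  [-0.08, -0.02, -0.03, 0, 0, 0.03, 0],
  [-0.163, -0.04, -0.03, 0, 0, 0.07, 0],
  [-0.163, -0.04, -0.03, 0, 0, 0.098, 0],
  [-0.163, -0.04, -0.02, 0, 0, 0.098, 0],
  [-0.163, -0.04, -0.01, 0, 0, 0.098, 0],
  [-0.163, -0.04, -0.003, 0, 0, 0.098, 0],
  [-0.163, -0.04, 0, 0, 0, 0.098, 0],
  [-0.163, -0.04, 0, 0, 0, 0.098, 0],
])

```text
time: 13.08
tcp_pos: [0.5453, -0.1195, 0.0173]
eef_rot: [3.138, 0.001, 1.649]
wrist_force: [-1.4, -0.8, 14.1]
gripper_width: 0.0003
finger_force: 6.9
```

>>> servo_tool([
  [0.01, 0, 0, 0, 0, 0, 0],
  [0.04, 0, 0, 0, 0, 0, 0],
  [0.08, 0, 0, 0, 0, 0, 0],
  [0.12, 0, 0, 0, 0, 0, 0],
  [0.16, 0, 0, 0, 0, 0, 0],
  [0.2, 0, 0, 0, 0, 0, 0],
  [0.24, 0, 0, 0, 0, 0, 0],
  [0.28, 0, 0, 0, 0, 0, 0],
  [0.32, 0, 0, 0, 0, 0, 0],
  [0.36, 0, 0, 0, 0, 0, 0],
  [0.4, 0, 0, 0, 0, 0, 0],
  [0.42, 0, 0, 0, 0, 0, 0],
])

```text
time: 14.08
tcp_pos: [0.5363, 0.0075, 0.0173]
eef_rot: [3.137, 0.001, 1.651]
wrist_force: [-0.2, -1.8, 13.6]
gripper_width: 0.0004
finger_force: 6.6
```

Run:
```python
from h import *
tedge();st()
```

```text
[[-1.8, 477.5, 481.2], [8.2, 478.2, 598.6], [18.2, 478.6, 597.1], [28.2, 478.3, 596.1], [38.2, 477.9, 595.5], [48.2, 477.3, 594.8], [58.2, 476.7, 594.5], [68.2, 476.2, 593.9], [78.2, 476.6, 593.4], [88.2, 579.7, 593.6]]
lead [(np.float64(486.2), np.float64(78.4)), (np.float64(506.2), np.float64(79.8)), (np.float64(526.2), np.float64(81.0)), (np.float64(546.2), np.float64(82.1)), (np.float64(566.2), np.float64(83.0)), (np.float64(586.2), np.float64(84.3))]
t 14.13 tcp [0.5362 0.0082 0.0173] rpy [179.7  -0.   94.6] F [ 0.4  2.7 12.4] w 0.0006 q [-0.01  0.48  1.93  0.    0.73 -0.09]
```

>>> servo_tool([
  [0.02, 0, 0, 0, 0, 0, 0],
  [0.055, 0, 0, 0, 0, 0, 0],
  [0.09, 0, 0, 0, 0, 0, 0],
  [0.125, 0, 0, 0, 0, 0, 0],
  [0.16, 0, 0, 0, 0, 0, 0],
  [0.195, 0, 0, 0, 0, 0, 0],
  [0.23, 0, 0, 0, 0, 0, 0],
  [0.26, 0, 0, 0, 0, 0, 0],
  [0.28, 0, 0, 0, 0, 0, 0],
  [0.295, 0, 0, 0, 0, 0, 0],
  [0.31, 0, 0, 0, 0, 0, 0],
  [0.318, 0, 0, 0, 0, 0, 0],
])

```text
time: 15.13
tcp_pos: [0.5291, 0.1019, 0.0173]
eef_rot: [3.137, 0.001, 1.651]
wrist_force: [0.5, -4.2, 12.9]
gripper_width: 0.0003
finger_force: 6.7
```

>>> servo_tool([
  [0.004, 0, 0, 0, 0, 0, 0],
  [0.008, 0, 0, 0, 0, 0, 0],
  [0.012, 0, 0, 0, 0, 0, 0],
  [0.016, 0, 0, 0, 0, 0, 0],
])

```text
time: 15.47
tcp_pos: [0.5288, 0.1061, 0.0173]
eef_rot: [3.137, 0.001, 1.65]
wrist_force: [0.5, -3.2, 12.9]
gripper_width: 0.0002
finger_force: 6.7
```

Run:
```python
from h import *
tedge();st()
f=np.load('pics/wrist_W.npz');W=f['W']
for x in(.49,.51,.54,.56):
    s=(abs(W[...,0]-x)<.004)&(W[...,1]>.13)&(W[...,1]<.22)
    a=W[s&(W[...,2]>.009)&(W[...,2]<.02)]; print('stop',x,len(a),np.percentile(a[:,1],[2,50]) if len(a) else '')
cv2.imwrite('pics/w3.png',cv2.resize(f['p'][0:260,150:500,::-1],None,fx=2,fy=2))
```

```text
[[96.2, 469.9, 473.6], [106.2, 470.9, 591.3], [116.2, 471.1, 589.6], [126.2, 470.6, 588.3], [136.2, 470.0, 587.8], [146.2, 469.3, 586.9], [156.2, 468.4, 586.2], [166.2, 469.4, 585.9], [176.2, 510.5, 586.1]]
lead [(np.float64(478.8), np.float64(160.3)), (np.float64(498.8), np.float64(170.7)), (np.float64(518.8), np.float64(169.3)), (np.float64(538.8), np.float64(169.3)), (np.float64(558.8), np.float64(171.5)), (np.float64(578.8), np.float64(177.6))]
t 15.52 tcp [0.5288 0.1062 0.0173] rpy [179.7   0.   94.6] F [-0.3 -3.  13.4] w 0.0004 q [ 0.18  0.48  1.92 -0.    0.73  0.1 ]
stop 0.49 535 [0.17240331 0.18150072]
stop 0.51 539 [0.17310376 0.18204581]
stop 0.54 636 [0.1756423  0.18616138]
stop 0.56 543 [0.17733953 0.18670546]
```

View pics/w3.png

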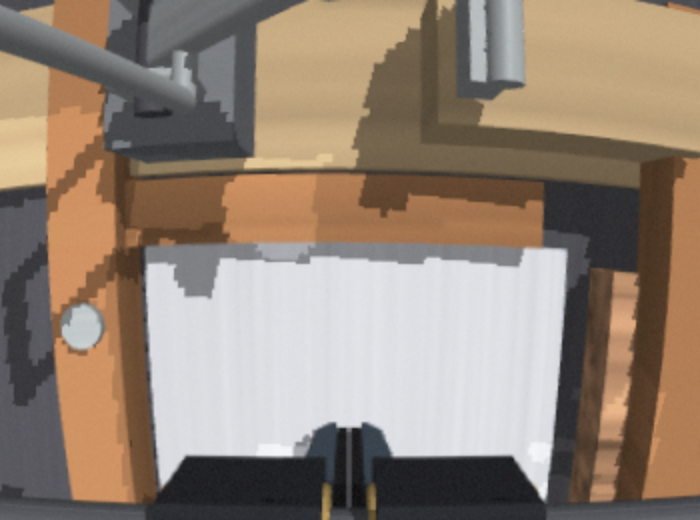

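The crop shows the template's leading edge flush with the end stop, at crop row ~245. It is roughly parallel to the fence with a gap of about 5 mm. The bail and lever are at upper left and the keeper at (490,60). I'll nudge the template towards the fence, then lift off.

>>> servo_tool([
  [0, -0.004, 0, 0, 0, 0, 0],
  [0, -0.008, 0, 0, 0, 0, 0],
  [0.002, -0.012, 0, 0, 0, 0, 0],
  [0.004, -0.016, 0, 0, 0, 0, 0],
  [0.008, -0.018, 0, 0, 0, 0, 0],
  [0.008, -0.018, 0, 0, 0, 0, 0],
  [0.004, -0.016, -0.03, 0, 0, 0, 0],
  [-0.1, 0, -0.15, 0, 0, 0, 0],
  [-0.1, 0, -0.3, 0, 0, 0, 0],
  [-0.1, 0, -0.45, 0, 0, 0, 0],
  [0, 0, -0.6, 0, 0, 0, 0],
  [0, 0, -0.7, 0, 0, 0, 0],
])

```text
time: 16.52
tcp_pos: [0.5256, 0.105, 0.2177]
eef_rot: [-3.139, -0.001, 1.648]
wrist_force: [1.3, 0.8, -0.7]
gripper_width: 0.0007
finger_force: 0.0
```

Run:
```python
from h import *
st(); tedge(); f=np.load('pics/wrist_W.npz');W=f['W'];p=f['p']
O=np.array([.463,.173]);a=np.radians(4.3);ex=np.array([np.cos(a),np.sin(a)]);ey=np.array([-np.sin(a),np.cos(a)])
def rep(W,p,name):
    J=np.stack([(W[...,:2]-O)@ex*1000,(W[...,:2]-O)@ey*1000,W[...,2]*1000],-1)
    k=(J[...,0]>-60)&(J[...,0]<110)&(abs(J[...,1]-45)<40)&(J[...,2]>52)&(J[...,2]<150)
    P=J[k]; print(name,len(P))
    for z in range(50,150,8):
        b=P[(P[:,2]>=z)&(P[:,2]<z+8)]
        if len(b)>2: print(z,len(b),'x',np.percentile(b[:,0],[5,50,95]).round(),'y',np.percentile(b[:,1],[5,50,95]).round())
rep(W,p,'wrist')
for n in('scene','top'):
    q,e=grab(n); rep(pts(n,e),q,n)
cv2.imwrite('pics/w4.png',p[0:300,:,::-1])
```

```text
t 16.52 tcp [0.5256 0.105  0.2177] rpy [-1.799e+02 -1.000e-01  9.440e+01] F [ 1.3  0.8 -0.7] w 0.0007 q [0.18 0.27 1.67 0.   1.21 0.1 ]
[[87.1, 470.8, 589.0], [97.1, 470.2, 588.4], [107.1, 469.6, 587.2], [117.1, 469.2, 586.4], [127.1, 468.6, 586.7], [137.1, 466.9, 585.6], [147.1, 465.9, 584.5], [157.1, 465.6, 584.7], [167.1, 469.3, 584.1], [177.1, 555.0, 584.2]]
lead [(np.float64(480.1), np.float64(168.6)), (np.float64(500.1), np.float64(170.1)), (np.float64(520.1), np.float64(171.1)), (np.float64(540.1), np.float64(168.5)), (np.float64(560.1), np.float64(172.1)), (np.float64(580.1), np.float64(177.9))]
wrist 2047
50 411 x [17. 83. 93.] y [30. 43. 53.]
58 239 x [25. 30. 91.] y [27. 41. 55.]
66 122 x [29. 34. 38.] y [25. 41. 57.]
74 144 x [28. 41. 46.] y [25. 41. 56.]
82 145 x [26. 48. 52.] y [25. 41. 57.]
90 215 x [25. 55. 65.] y [26. 42. 57.]
98 149 x [24. 60. 63.] y [24. 40. 57.]
106 42 x [20. 23. 24.] y [23. 56. 60.]
114 33 x [20. 22. 23.] y [23. 56. 59.]
122 32 x [19. 20. 21.] y [23. 56. 59.]
130 478 x [14. 18. 21.] y [23. 40. 59.]
138 37 x [16. 17. 19.] y [27. 46. 58.]
scene 192
50 29 x [13. 82. 92.] y [29. 41. 52.]
58 31 x [19. 30. 93.] y [26. 37. 55.]
66 15 x [27. 29. 34.] y [22. 37. 60.]
82 12 x [23. 26. 43.] y [23. 50. 60.]
90 17 x [21. 26. 64.] y [23. 36. 59.]
98 22 x [21. 60. 63.] y [25. 42. 58.]
106 9 x [18. 22. 23.] y [24. 57. 60.]
114 7 x [19. 21. 22.] y [23. 25. 59.]
122 7 x [16. 19. 20.] y [22. 58. 61.]
130 22 x [12. 18. 20.] y [24. 44. 59.]
138 19 x [14. 17. 20.] y [24. 40. 54.]
top 11
50 4 x [16. 18. 24.] y [30. 31. 33.]
```

View pics/w4.png

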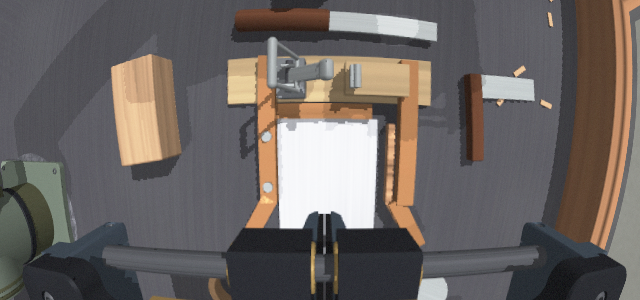

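The view shows the bail upright: bar from about (272,40) to (272,85), lever pointing at (325,70), keeper at (354,75). In the jig frame the lever angle is about 0.86 rad, the bail bar is at (18, 41, 135) mm, and the latch plane is at measured y≈41. I'll move to the -x side of the bar.

>>> servo_tool([
  [0.13, -0.08, 0.02, 0, 0, 0, 0],
  [0.25, -0.16, 0.05, 0, 0, 0, 0],
  [0.36, -0.238, 0.07, 0, 0, 0, 0],
  [0.378, -0.238, 0.07, 0, 0, 0, 0],
  [0.378, -0.238, 0.15, 0, 0, 0, 0],
  [0.378, -0.238, 0.23, 0, 0, 0, 0],
  [0.378, -0.238, 0.266, 0, 0, 0, 0],
  [0.378, -0.238, 0.266, 0, 0, 0, 0],
])

```text
time: 17.33
tcp_pos: [0.4444, 0.2105, 0.1327]
eef_rot: [-3.133, 0.003, 1.648]
wrist_force: [0.2, -0.5, 0.2]
gripper_width: 0.0006
finger_force: 0.0
```

>>> servo_tool([
  [0, 0.03, 0, 0, 0, 0, 0],
  [0, 0.06, 0, 0, 0, 0, 0],
  [0, 0.09, 0, 0, 0, 0, 0],
  [0, 0.128, 0, 0, 0, 0, 0],
  [0, 0.16, 0.008, 0, 0, 0, 0],
  [0, 0.19, 0.017, 0, 0, 0, 0],
  [0, 0.21, 0.027, 0, 0, 0, 0],
  [0, 0.228, 0.037, 0, 0, 0, 0],
  [0, 0.245, 0.047, 0, 0, 0, 0],
  [0, 0.262, 0.057, 0, 0, 0, 0],
  [0, 0.282, 0.065, 0, 0, 0, 0],
  [0, 0.282, 0.065, 0, 0, 0, 0],
])

```text
time: 18.33
tcp_pos: [0.5326, 0.2182, 0.1165]
eef_rot: [-3.142, 0.0, 1.646]
wrist_force: [0.6, 0.2, 0.1]
gripper_width: 0.0006
finger_force: 0.0
```

```bash
cat >> h.py <<'E'
O=np.array([.463,.173]);_a=np.radians(4.3);ex=np.array([np.cos(_a),np.sin(_a)]);ey=np.array([-np.sin(_a),np.cos(_a)])
def J(W): return np.stack([(W[...,:2]-O)@ex*1000,(W[...,:2]-O)@ey*1000,W[...,2]*1000],-1)
def latch(n):
    if n=='wrist': p,d,W=wrist(None)
    else: p,d=grab(n); W=pts(n,d)
    Q=J(W); P=Q[(Q[...,0]>-70)&(Q[...,0]<115)&(abs(Q[...,1]-42)<28)&(Q[...,2]>45)&(Q[...,2]<150)]
    for x in range(-64,115,8):
        b=P[(P[:,0]>=x)&(P[:,0]<x+8)]
        if len(b)>2: print(n,'x',x,len(b),'z',np.percentile(b[:,2],[5,50,95]).round(),'y',np.percentile(b[:,1],[2,50,98]).round())
def jt(): print('jig tcp',J(np.array(manip.state()['tcp_pos'])).round(1))
E
python3 - <<'E'
from h import *
st(); jt(); latch('scene')
p=np.load('pics/scene.npz')['p']; cv2.imwrite('pics/s5.png',cv2.resize(p[150:260,340:450,::-1],None,fx=5,fy=5,interpolation=cv2.INTER_CUBIC))
E
```

```text
t 18.33 tcp [0.5326 0.2182 0.1165] rpy [-180.     0.    94.3] F [0.6 0.2 0.1] w 0.0006 q [ 0.37  0.41  1.72 -0.    1.01  0.29]
jig tcp [ 72.8  39.9 116.5]
scene x 72 11 z [60. 62. 66.] y [23. 26. 60.]
scene x 80 21 z [55. 60. 64.] y [23. 37. 58.]
scene x 88 34 z [48. 59. 65.] y [23. 41. 59.]
scene x 96 23 z [60. 62. 66.] y [23. 42. 60.]
scene x 104 27 z [60. 62. 67.] y [23. 39. 60.]
```

View pics/s5.png

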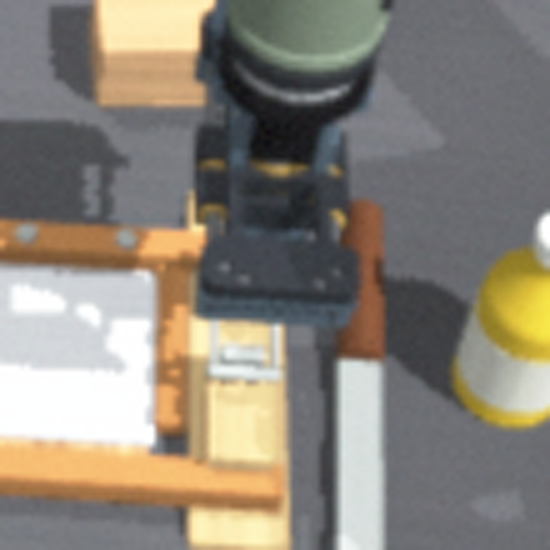

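The bail has come down over the keeper: the loop is at crop (240,350) with the bar at x≈104. I'll recheck whether it has settled.

>>> servo_tool([
  [0, 0, 0, 0, 0, 0, 0],
  [0, 0, 0, 0, 0, 0, 0],
])

```text
time: 18.55
tcp_pos: [0.5315, 0.2181, 0.1173]
eef_rot: [-3.142, -0.0, 1.646]
wrist_force: [-0.1, -0.2, -0.6]
gripper_width: 0.0002
finger_force: 0.0
```

Run:
```python
from h import *
latch('scene')
```

```text
scene x 64 11 z [53. 54. 56.] y [24. 27. 61.]
scene x 72 8 z [51. 52. 58.] y [23. 58. 61.]
scene x 80 18 z [48. 54. 60.] y [24. 44. 61.]
scene x 88 33 z [47. 57. 62.] y [24. 40. 58.]
scene x 96 27 z [45. 48. 51.] y [22. 39. 59.]
scene x 104 11 z [46. 48. 52.] y [26. 44. 60.]
```

The bail bar has settled behind the keeper, with its top at z≈48. Now I'll throw the lever, coming at the tip from the +x side.

>>> servo_tool([
  [0, 0.057, 0, 0, 0, 0, 0],
  [0, 0.057, 0.023, 0, 0, 0, 0],
  [0, 0.057, 0.047, 0, 0, 0, 0],
  [0, 0.017, 0.047, 0, 0, 0, 0],
  [0, -0.02, 0.047, 0, 0, 0, 0],
  [0, -0.05, 0.047, 0, 0, 0, 0],
  [0, -0.083, 0.047, 0, 0, 0, 0],
  [0, -0.115, 0.047, 0, 0, 0, 0],
  [0, -0.147, 0.043, 0, 0, 0, 0],
  [0, -0.177, 0.037, 0, 0, 0, 0],
  [0, -0.203, 0.027, 0, 0, 0, 0],
  [0, -0.203, 0.027, 0, 0, 0, 0],
])

```text
time: 19.6
tcp_pos: [0.4687, 0.2132, 0.1091]
eef_rot: [-3.139, 0.001, 1.646]
wrist_force: [-0.0, 0.0, -0.3]
gripper_width: 0.0006
finger_force: 0.0
```

Run:
```python
from h import *
st(); jt(); latch('wrist'); latch('scene')
```

```text
t 19.6 tcp [0.4687 0.2132 0.1091] rpy [-179.8    0.    94.3] F [-0.   0.  -0.3] w 0.0006 q [0.4  0.34 1.87 0.   0.94 0.33]
jig tcp [  8.7  39.6 109.1]
wrist x -16 36 z [ 99. 103. 105.] y [50. 51. 52.]
wrist x -8 95 z [ 96. 103. 119.] y [50. 51. 57.]
wrist x 0 532 z [ 97. 124. 150.] y [30. 55. 57.]
wrist x 8 875 z [ 63. 121. 150.] y [31. 55. 60.]
wrist x 16 373 z [ 51.  60. 118.] y [37. 54. 61.]
wrist x 24 186 z [49. 57. 61.] y [32. 54. 61.]
wrist x 32 73 z [56. 58. 60.] y [57. 59. 61.]
wrist x 40 75 z [54. 56. 57.] y [56. 59. 61.]
wrist x 48 67 z [52. 54. 56.] y [57. 59. 61.]
wrist x 56 70 z [50. 52. 53.] y [56. 59. 61.]
wrist x 64 68 z [48. 50. 51.] y [57. 59. 61.]
wrist x 72 476 z [46. 54. 57.] y [25. 44. 61.]
wrist x 80 351 z [46. 57. 59.] y [23. 47. 61.]
wrist x 88 47 z [45. 46. 47.] y [24. 46. 60.]
scene x 8 31 z [54. 65. 69.] y [23. 43. 61.]
scene x 16 46 z [51. 59. 67.] y [23. 41. 60.]
scene x 24 22 z [46. 58. 62.] y [23. 48. 61.]
scene x 32 11 z [52. 60. 61.] y [24. 26. 61.]
scene x 40 11 z [53. 57. 60.] y [24. 58. 61.]
scene x 48 7 z [51. 56. 58.] y [24. 27. 58.]
scene x 56 7 z [53. 55. 57.] y [24. 58. 58.]
scene x 64 6 z [50. 51. 54.] y [24. 38. 58.]
scene x 72 19 z [47. 55. 59.] y [24. 40. 58.]
scene x 80 53 z [46. 50. 62.] y [22. 40. 61.]
scene x 88 8 z [46. 47. 50.] y [23. 40. 58.]
```

>>> servo_tool([
  [0, -0.023, 0.02, 0, 0, 0, 0],
  [0, -0.04, 0.038, 0, 0, 0, 0],
  [0, -0.053, 0.055, 0, 0, 0, 0],
  [0, -0.063, 0.072, 0, 0, 0, 0],
  [0, -0.073, 0.09, 0, 0, 0, 0],
  [0, -0.088, 0.11, 0, 0, 0, 0],
  [0, -0.103, 0.125, 0, 0, 0, 0],
  [0, -0.108, 0.138, 0, 0, 0, 0],
  [0, -0.113, 0.15, 0, 0, 0, 0],
  [0, -0.113, 0.16, 0, 0, 0, 0],
  [0, -0.113, 0.165, 0, 0, 0, 0],
  [0, -0.113, 0.165, 0, 0, 0, 0],
])

```text
time: 20.7
tcp_pos: [0.437, 0.2109, 0.059]
eef_rot: [-3.141, 0.0, 1.646]
wrist_force: [-0.4, 0.6, -0.4]
gripper_width: 0.0007
finger_force: 0.0
```

Run:
```python
from h import *
st(); jt(); latch('scene')
```

```text
t 20.7 tcp [0.437  0.2109 0.059 ] rpy [-179.9    0.    94.3] F [-0.4  0.6 -0.4] w 0.0007 q [0.43 0.36 2.   0.   0.78 0.35]
jig tcp [-23.1  39.7  59. ]
scene x -16 11 z [145. 147. 149.] y [14. 48. 70.]
scene x -8 50 z [125. 144. 149.] y [14. 40. 59.]
scene x 0 68 z [ 49. 137. 148.] y [15. 43. 70.]
scene x 8 17 z [49. 53. 75.] y [26. 48. 66.]
scene x 16 37 z [49. 54. 61.] y [24. 42. 60.]
scene x 24 15 z [47. 50. 58.] y [24. 51. 59.]
scene x 32 5 z [46. 48. 50.] y [25. 57. 60.]
scene x 40 6 z [46. 48. 51.] y [28. 56. 59.]
scene x 48 26 z [ 47. 128. 137.] y [15. 51. 68.]
scene x 56 68 z [ 48. 133. 149.] y [19. 43. 70.]
scene x 64 14 z [46. 52. 57.] y [25. 41. 58.]
scene x 72 37 z [45. 54. 61.] y [25. 40. 59.]
scene x 80 33 z [45. 48. 60.] y [22. 42. 61.]
```

>>> servo_tool([
  [0, -0.005, 0.005, 0, 0, 0, 0],
  [0, -0.01, 0.01, 0, 0, 0, 0],
  [0, -0.01, 0.015, 0, 0, 0, 0],
  [0, -0.01, 0.015, 0, 0, 0, 0],
])

```text
time: 21.08
tcp_pos: [0.4346, 0.2109, 0.0563]
eef_rot: [3.14, -0.0, 1.646]
wrist_force: [-1.5, -0.2, 10.9]
gripper_width: 0.0005
finger_force: 5.3
```

The lever is on its stop (10.9 N reaction). I'll retreat and verify.

>>> servo_tool([
  [0, 0, -0.05, 0, 0, 0, 0],
  [0, 0, -0.15, 0, 0, 0, 0],
  [0, 0, -0.28, 0, 0, 0, 0],
  [0, 0, -0.42, 0, 0, 0, 0],
  [0, 0, -0.56, 0, 0, 0, 0],
  [-0.12, 0.1, -0.65, 0, 0, 0, 0],
  [-0.25, 0.2, -0.65, 0, 0, 0, 0],
  [-0.38, 0.28, -0.65, 0, 0, 0, 0],
  [-0.38, 0.28, -0.65, 0, 0, 0, 0],
])

```text
time: 21.83
tcp_pos: [0.5289, 0.1007, 0.2509]
eef_rot: [3.138, 0.001, 1.645]
wrist_force: [-0.7, 0.2, 0.1]
gripper_width: 0.0005
finger_force: 0.0
```

Run:
```python
from h import *
st(); tedge(); latch('wrist'); p=np.load('pics/wrist_W.npz')['p']; cv2.imwrite('pics/w6.png',cv2.resize(p[0:240,200:470,::-1],None,fx=2.2,fy=2.2))
W=np.load('pics/wrist_W.npz')['W']; Q=J(W)
for y in(-90,-70,-40,-20):
    s=(abs(Q[...,1]-y)<3)&(Q[...,0]>100)&(Q[...,0]<180)&(Q[...,2]>12)&(Q[...,2]<34); print('jaw',y,np.percentile(Q[s][:,0],[2,98]).round(1) if s.sum() else '')
```

```text
t 21.83 tcp [0.5289 0.1007 0.2509] rpy [1.798e+02 1.000e-01 9.420e+01] F [-0.7  0.2  0.1] w 0.0005 q [ 0.17  0.25  1.61 -0.    1.28  0.09]
[[78.5, 472.1, 588.6], [88.5, 470.8, 587.6], [98.5, 469.7, 587.2], [108.5, 468.6, 586.2], [118.5, 468.2, 585.6], [128.5, 467.8, 585.5], [138.5, 467.2, 584.3], [148.5, 465.9, 583.4], [158.5, 465.2, 582.6], [168.5, 468.6, 582.3], [178.5, 548.3, 581.7]]
lead [(np.float64(480.5), np.float64(168.7)), (np.float64(500.5), np.float64(177.2)), (np.float64(520.5), np.float64(177.1)), (np.float64(540.5), np.float64(168.4)), (np.float64(560.5), np.float64(174.6)), (np.float64(580.5), np.float64(176.3))]
wrist x -16 4 z [45. 45. 45.] y [35. 40. 47.]
wrist x -8 62 z [45. 46. 48.] y [35. 42. 48.]
wrist x 0 131 z [46. 48. 49.] y [24. 41. 60.]
wrist x 8 193 z [46. 49. 57.] y [23. 41. 60.]
wrist x 16 226 z [48. 53. 57.] y [23. 41. 60.]
wrist x 24 117 z [46. 49. 58.] y [23. 41. 60.]
wrist x 32 56 z [45. 47. 49.] y [23. 41. 61.]
wrist x 40 56 z [46. 47. 48.] y [23. 27. 61.]
wrist x 48 59 z [45. 47. 48.] y [23. 27. 61.]
wrist x 56 56 z [45. 47. 48.] y [23. 27. 60.]
wrist x 64 113 z [46. 51. 56.] y [23. 39. 60.]
wrist x 72 217 z [45. 57. 59.] y [23. 41. 60.]
wrist x 80 153 z [46. 48. 57.] y [21. 40. 62.]
jaw -90 [121.  150.1]
jaw -70 [119.4 148.3]
jaw -40 [119.8 148.7]
jaw -20 [120.  149.4]
```

View pics/w6.png

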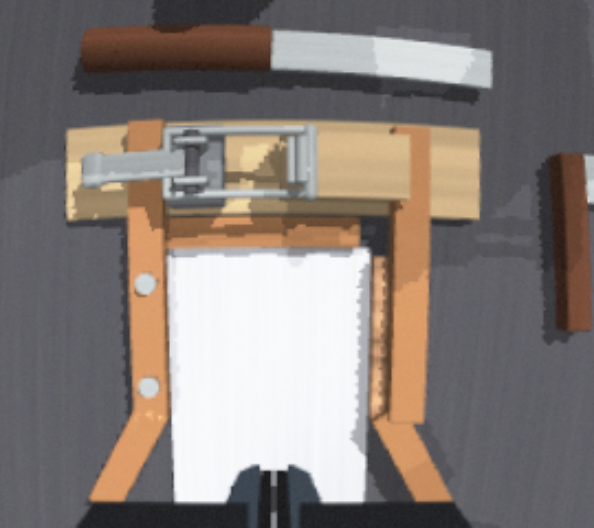

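The lever is fully over at crop (90,165), the bail is hooked on the keeper at (300,160), the pad is against the template, and the leading edge is at the stop. I'm handing the job in.

```bash
python3 -c "
from bench import manip; print(manip.close_job())"
```

```text
the job is handed in; nothing more can be done
None
```

The job is handed in after about 22 s of robot time: the offcut lies on the bench, the template is home against the end stop, the bail is hooked, and the lever is on its stop past centre with the jaw clamping the template to the fence; no verdict came back.

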